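# Set the shaker to chill and switch the cooler on under its splash guard

## Robot

A 6-joint arm with a two-finger parallel gripper is mounted at the origin on the work surface. World frame = base frame: x ahead of the robot, y to its left, z up, the work surface at z = 0. Lengths are in m, angles in rad, forces in N, time in s.
With the tool pointing down it reaches from about 0.3 to 0.825 m from the base axis. Payload 5.4 kg.
Tool frame: the origin (TCP) lies at the very end of the fingers, on their centre line; the grasp point (between the pads) lies 19 mm behind it; z points along the fingers, x is the direction in which the jaws open and shut, and the axes are right-handed (so a half turn about z gives the same grasp; the last joint's range is limited). The gripper opens to 92 mm and grips with 3 to 60 N. Pads are 20 mm wide; open, the fingers measure 128 mm over their backs; the gripper's body (75 mm by 189 mm) begins 69 mm behind the grasp point.
Start: joints at [1.011, 0.158, 1.597, -0, 1.386, -0.21], TCP at [0.197, 0.54, 0.215] pointing down, gripper open.
Joint ranges: [-2.91, 2.91], [-0.94, 2.29], [0.18, 2.7], [-1.29, 4.43], [0.17, 2.64], [-3, 3]. Speed limits (rad/s): [2.57, 2.57, 3.14, 3.14, 3.14, 3.14].

## Interface

Orientations are given as a rotation vector (axis times angle).
In Python, from workcell import bot gives the robot as it stands. Calls block until the motion is done:
- bot.goto(position, orientation): joint-space move of the TCP to a pose.
- bot.line_to(position, rot=None, max_speed=0.15): straight line of the TCP; rot=None keeps the orientation; max_speed is the mean speed in m/s.
- bot.set_joints(angles): joint-space move.
- bot.set_gripper(opening, newtons=None): opening from 0.0 (shut) to 1.0 (fully open); newtons is the grip in N (None keeps the last); returns when the fingers have stopped.
- bot.hold(seconds).
- bot.inverse_kinematics(position, orientation): joint angles nearest the present ones, or None.
- bot.read_camera(name): name is "scene" or "side" or "wrist"; returns a dict with "pixels" (420x560x3 uint8, blue, green, red), "fx", "fy", "cx", "cy" (pixels), "R" (3x3) and "t" (3): a world point X has camera coordinates R X + t. Camera axes: x right, y down, z forward; pixel columns grow to the right and rows downward; lengths in m; the calibration is good to about 2 mm. The wrist camera is an equidistant fisheye: a pixel r from the principal point sees the ray r / f radians off the axis. A picture is of the moment at which its call begins. There is no depth.
A pose or a line that the arm cannot do raises bot.MotionError and nothing moves.
- bot.job_done(): hands the job in, once; it reports no verdict.
Readings, each from a call of its own:
- bot.current_clock(): time.
- bot.current_joints(): joint angles.
- bot.current_joint_vel(): joint speeds.
- bot.current_effort(): joint torques, N m.
- bot.current_ee_pos(): TCP position.
- bot.current_tool_rot(): TCP orientation.
- bot.current_contact_force(): force on the tool from outside, world axes, zero at the start.
- bot.current_ft_torque(): the same for the moment, N m.
- bot.current_opening(): opening from 0.0 (shut) to 1.0 (fully open).
Only numpy, scipy, OpenCV 4.12 (cv2) and the standard library are available. Lean on these libraries where they do the work, as an engineer would, in place of code of your own. Each camera call takes 0.05 s, during which the arm holds its last target.

## Task

Chill the stainless shaker that lies on the sideboard: lower it upright, foot down and without dropping it, into the drink cooler's deep well until it rests on the well's floor (once stood up it can be taken by the carry loop on its lid; the well leaves no room for fingers round its sides). Then lift the cooler's clear splash guard well open, flip the red toggle under it fully over to on (towards the cooler's back), and lower the guard until it is fully shut again. Leave the other things on the sideboard where they are.

Things in the scene. Friction and masses are not known exactly. Their poses are not given: they have to be found in the camera images.
- shaker: Loose eight-sided bottle, 62 mm across flats (67 across corners), 135 mm from foot to lid top, steel with black foot ring and black fixed lid, 0.33 kg give or take a third. Origin on its axis, 67.5 mm from foot and from lid top. x axis: foot to lid. Starts lying on a flat, z up, without rolling: the flats facing +y and -y can be gripped. Upright: x straight up.
- shaker_foot (a point): centre of the shaker's flat foot; standing upright on the sideboard it is at height 0.
- shaker_loop (a point): Centre of the top bar of the black carry loop, rigid on the lid, 28 mm beyond the lid top on the bottle's axis. Bar: 46 mm long along the shaker's y, 12 mm thick along its z and 12 mm along its x; posts of 9 x 12 mm join its ends to the lid. To be pinched across z, from above, when the shaker stands. Shaker seated, it is 43 mm above the cooler's rim.
- cooler: White drink cooler, fixed, front (-x side) to the robot, turned up to 0.25 rad. Origin under its centre, on the sideboard; x to its back, y to its left, z up. Left: well block, x -85 to 85, y 2 to 138 mm, rim 150 mm high. Right: control deck, x -85 to 85, y -148 to 2 mm, 85 mm high.
- well (a point): centre of the well's flat floor, 30 mm above the sideboard; the well is a round upright hole 78 mm in diameter and 120 mm deep, open at the rim, so with the shaker seated only the top 15 mm of the lid and the loop stand out.
- guard (a joint): angle of the clear splash guard: 0 shut, grows as its front edge is lifted up and back, 1.57 upright, stop at 1.9. Stiff hinge: it stays at any angle where it is left; about 1.5 N at the finger grip moves it. It may start slightly ajar.
- guard_hinge (a point): Middle of the guard's hinge axis, which runs along the cooler's y: at x 20, y -72.5, z 89 mm in the cooler's axes. The guard is a clear bubble cover, open below: shut, it reaches 100 mm forward of the hinge to its front wall, is 80 mm wide, and its top face is 34 mm above the hinge axis.
- guard_grip (a point): Where to pinch the orange finger grip on the guard: a fin standing on the guard's top face near its front, 10 mm thick (along the cooler's y), 30 mm long, 30 mm high. Shut, this point is 80 mm forward of the hinge axis and 57 mm above it, 23 mm above the guard's top face and 7 mm below the fin's top. Moves with the guard: at 1.57 rad the fin points to the cooler's back.
- toggle (a joint): Red toggle switch under the guard: 0 off (leaning 0.4 rad to the cooler's front), 0.8 on (leaning 0.4 rad to its back). Stays where it is left; about 1.5 N at the tip moves it. Pivot 55 mm forward of the guard's hinge axis, at its height, in the guard's middle; bat 9 mm thick, 27 mm long.
- toggle_tip (a point): tip of the toggle bat, 27 mm from its pivot; moves with it.
- dish: bystander: black ceramic dish, 130 mm across, 35 mm high; origin under its centre.
- tray: bystander: shallow wooden tray 145 x 78 x 22 mm with a divider, holding a yellow lacrosse ball of 63 mm; origin under its centre.
- ball_center (a point): bystander: centre of the yellow lacrosse ball (63 mm) that rests in one half of the tray.
- jar: bystander: amber jar of 76 mm, 85 mm high; origin under its centre.
- whistle: bystander: blue plastic whistle, 45 x 18 x 22 mm; origin under its chamber.
- stopwatch: bystander: black stopwatch, disc of 52 mm, 14 mm high; origin under its centre.
- squeezer: bystander: chrome hand gripper lying flat, a V 150 mm long, 110 mm wide, 24 mm high; origin near its middle on the sideboard.
Not all that is in view belongs to the job. What is shaped like the shaker but orange or pink is not meant.

How it is judged:
On the way, in this order (a step that is already met when the one before it is completed fails the run):
1. the shaker sits upright on the floor of the cooler's well, let go (z of shaker_foot in the frame of well below 0.006 m and horizontal distance between shaker_foot and well below 0.012 m and angle between shaker's own x axis and vertical below 0.12 rad and contact force between the fingers and shaker below 0.1 N), for 0.2 s.
2. the splash guard is lifted well open (value of joint guard above 1.1 rad), for 0.2 s.
3. the toggle is flipped fully to on, with the guard open (value of joint toggle above 0.7 rad and value of joint guard above 0.9 rad), for 0.2 s.
At the end, for the whole second after the job is handed in: The shaker stands upright (within 0.12 rad) and still on the well's floor (foot within 6 mm of it in height and 12 mm sideways), the toggle is fully on (above 0.7 of 0.8 rad), the guard is shut (within 0.06 rad) (z of shaker_foot in the frame of well below 0.006 m and horizontal distance between shaker_foot and well below 0.012 m and angle between shaker's own x axis and vertical below 0.12 rad and linear speed of shaker below 0.03 m/s and value of joint guard below 0.06 rad and value of joint toggle above 0.7 rad); the robot touches nothing.
It fails at once if the shaker is dropped into the well (moves faster than 0.5 m/s inside it) (horizontal distance between shaker_foot and well below 0.015 m and z of shaker_foot in the frame of well below 0.118 m and linear speed of shaker above 0.5 m/s).
It fails at once if another thing on the sideboard is displaced by more than 30 mm (distance of any of dish, tray, jar, whistle, stopwatch, squeezer, ball_center from where it was at the start of the episode above 0.03 m).
It also fails if it takes over 72 s, if anything falls off the work surface, if the arm or the gripper's body presses on something with over 40 N, if the wrist force passes 120 N, or if a joint passes its speed limit or range.

## Working session

There is one attempt and no reset: what is moved stays moved. The work goes in short steps, each a Python script; the robot and the scene stay as the last script left them, time stands still between calls to the robot, and variables do not carry over. Pictures are saved under pics/ and viewed, and the job is handed in when it is done.

```bash
mkdir -p pics; ls; cat > h.py <<'E'
import numpy as np, cv2
from scipy.spatial.transform import Rotation as R
from workcell import bot
def snap(name,tag):
    d=bot.read_camera(name); cv2.imwrite(f'pics/{tag}.png',d['pixels']); np.savez(f'pics/{tag}.npz',**d); return d
def load(tag): return dict(np.load(f'pics/{tag}.npz'))
def ray(d,u,v,fish=False):
    Rm=np.array(d['R']);t=np.array(d['t']); x=(u-d['cx'])/d['fx'];y=(v-d['cy'])/d['fy']
    if fish:
        r=np.hypot(x,y); c=np.array([np.sin(r)*x/r,np.sin(r)*y/r,np.cos(r)]) if r>1e-9 else np.array([0,0,1.])
    else: c=np.array([x,y,1.])
    w=Rm.T@c; return -Rm.T@t, w/np.linalg.norm(w)
def plane(d,u,v,z,fish=False):
    o,w=ray(d,u,v,fish); return o+w*(z-o[2])/w[2]
def tri(rs):
    A=sum(np.eye(3)-np.outer(w,w) for o,w in rs); b=sum((np.eye(3)-np.outer(w,w))@o for o,w in rs)
    p=np.linalg.solve(A,b); return p,[np.linalg.norm((np.eye(3)-np.outer(w,w))@(p-o)) for o,w in rs]
def proj(d,X,fish=False):
    c=np.array(d['R'])@X+np.array(d['t'])
    if fish:
        th=np.arctan2(np.hypot(c[0],c[1]),c[2]);p=np.hypot(c[0],c[1]);return d['cx']+d['fx']*th*c[0]/p,d['cy']+d['fy']*th*c[1]/p
    return d['cx']+d['fx']*c[0]/c[2],d['cy']+d['fy']*c[1]/c[2]
E
python3 - <<'E'
from h import *
for n in ['scene','side','wrist']:
    d=snap(n,n+'0'); print(n,-np.array(d['R']).T@d['t'],d['fx'],d['cx'],d['cy'])
print(bot.current_clock(),bot.current_tool_rot())
E
```

```text
pics
scene [1.23144446 0.4231323  0.88075232] 424.09746486475854 283.0027248845567 210.53159091610053
side [0.28359656 0.70829501 1.07308004] 409.83487727334733 279.8386551010204 212.15337245413826
wrist [0.13379173 0.56256416 0.3836664 ] 325.19226210127806 286.7655718469844 211.7548274631759
0.15 [ 2.57362615e+00  1.80069866e+00 -2.06751328e-03]
```

View pics/scene0.png

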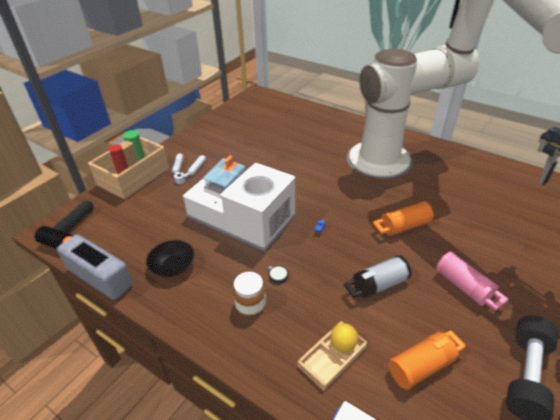

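View pics/side0.png

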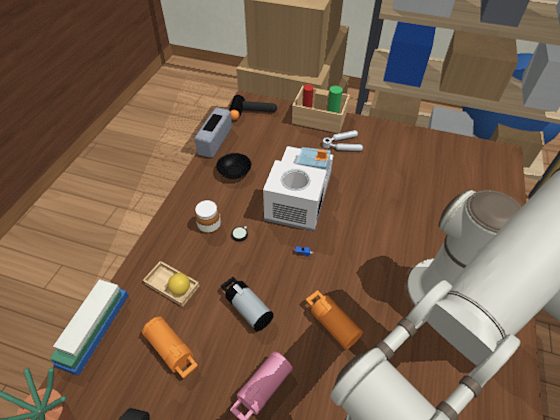

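View pics/wrist0.png

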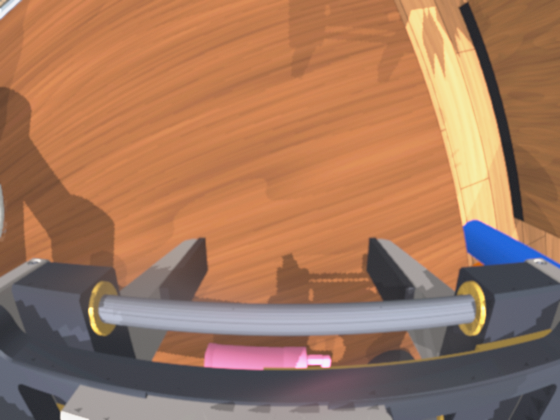

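Things that could be taken for the shaker, by scene-camera pixel: orange (403,219), pink (470,280), orange (427,360) and steel with a black foot and lid (380,276), which is also at (247,304) in the side view. The steel one matches the description. I'll check it in close crops, along with the cooler.

```bash
python3 - <<'E'
from h import *
a=load('scene0')['pixels'];b=load('side0')['pixels']
c=lambda im,x,y,w,h: cv2.resize(im[y:y+h,x:x+w],(400,300),interpolation=cv2.INTER_CUBIC)
o=np.vstack([np.hstack([c(a,335,245,88,66),c(b,212,268,80,60)]),np.hstack([c(a,180,145,128,96),c(b,255,142,120,90)])])
cv2.imwrite('pics/crop0.png',o)
E
```

```text
(no output)
```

View pics/crop0.png

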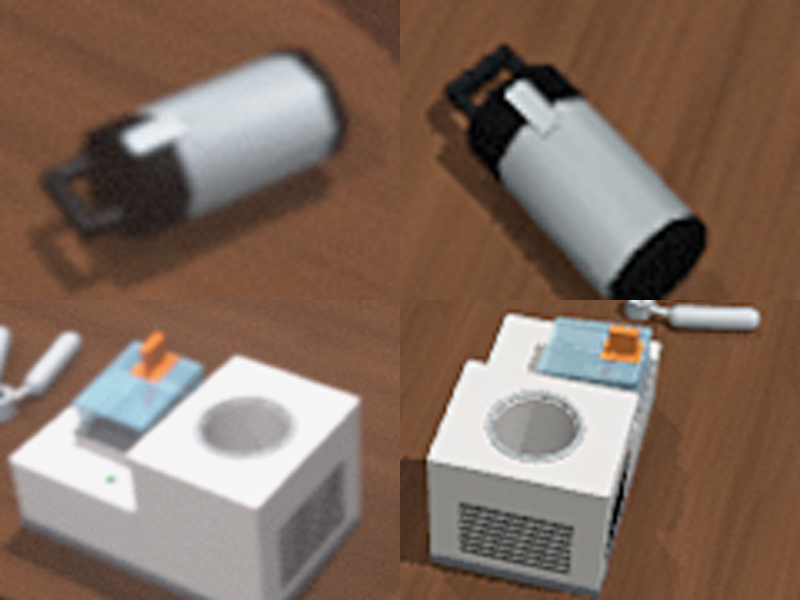

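The crop confirms the steel bottle, lying down with its loop at the upper left of the side view. Next are rough positions from both views.

```bash
python3 - <<'E'
from h import *
s=load('scene0');d=load('side0')
S=lambda x,y,x0,y0,k:(x0+x/k-0.5,y0+y/k-0.5)
k=400/88
print('foot side',plane(d,*S(255,262,212,268,5),.031)); print('loop side',plane(d,*S(82,75,212,268,5),.031))
print('loop scene',plane(s,*S(65,202,335,245,k),.031)); 
# cooler: rim ellipse centre
k=400/128; k2=400/120
for nm,dd,p in [('rim scene',s,S(247,128,180,145,k)),('rim side',d,S(135,125,255,142,k2))]: print(nm,plane(dd,*p,.15))
c1=S(237,56,180,145,k),S(359,100,180,145,k),S(257,208,180,145,k),S(130,158,180,145,k)
for p in c1: print('scene corner',plane(s,*p,.15))
c2=S(30,160,255,142,k2),S(207,195,255,142,k2),S(70,62,255,142,k2)
for p in c2: print('side corner',plane(d,*p,.15))
print(S(153,338-300,180,145,k),S(625-400,332-300,255,142,k2))
print('griptop',tri([ray(s,*S(153,36,180,145,k)),ray(d,*S(224,32,255,142,k2))]))
for nm,p1 in dict(dish=(170,258),tray=(333,352),jar=(249,295),whistle=(320,227),sw=(279,274),sq=(185,168),or1=(403,219),or2=(427,360),pink=(470,280),dumb=(535,365)).items(): print(nm,plane(s,*p1,.02).round(3))
E
```

```text
foot side [0.47016989 0.26610579 0.031     ]
loop side [0.60310868 0.18877528 0.031     ]
loop scene [0.6047605  0.18481487 0.031     ]
rim scene [ 0.50937383 -0.15378955  0.15      ]
rim side [ 0.50816245 -0.15635976  0.15      ]
scene corner [ 0.42587025 -0.22644492  0.15      ]
scene corner [ 0.42182785 -0.09195262  0.15      ]
scene corner [ 0.59074158 -0.08419802  0.15      ]
scene corner [ 0.59741553 -0.21476767  0.15      ]
side corner [ 0.58687009 -0.08379458  0.15      ]
side corner [ 0.42203303 -0.09309633  0.15      ]
side corner [ 0.5927235  -0.21827407  0.15      ]
(228.46, 156.66) (322.0, 151.1)
griptop (array([ 0.45840682, -0.29841394,  0.16219261]), [np.float64(0.0031065250966914796), np.float64(0.003106525096691585)])
dish [ 0.767 -0.273  0.02 ]
tray [0.771 0.232 0.02 ]
jar [ 0.748 -0.018  0.02 ]
whistle [0.442 0.009 0.02 ]
sw [0.652 0.007 0.02 ]
sq [ 0.439 -0.528  0.02 ]
or1 [0.28  0.198 0.02 ]
or2 [0.676 0.411 0.02 ]
pink [0.404 0.427 0.02 ]
dumb [0.562 0.608 0.02 ]
```

```bash
cat >> h.py <<'E'
def toolrot(xdir,zdir):
    z=np.array(zdir,float);z/=np.linalg.norm(z);x=np.array(xdir,float);x-=z*(x@z);x/=np.linalg.norm(x)
    return R.from_matrix(np.c_[x,np.cross(z,x),z]).as_rotvec()
def lying(psi,al,s=1):  # tool leaning toward foot by al
    a=np.array([np.cos(psi),np.sin(psi),0]);y=np.array([-a[1],a[0],0])
    return toolrot(s*y,-np.cos(al)*np.array([0,0,1])-np.sin(al)*a)
def standing(psi,al,s=1):
    a=np.array([np.cos(psi),np.sin(psi),0]);y=np.array([-a[1],a[0],0])
    return toolrot(s*y,np.cos(al)*a-np.sin(al)*np.array([0,0,1]))
def tcp(g,rot): return np.array(g)+0.019*R.from_rotvec(rot).apply([0,0,1])
E
python3 - <<'E'
from h import *
q=lambda p,r:(lambda j:None if j is None else np.round(j,2))(bot.inverse_kinematics(p,r))
for s in (1,-1):
  for al in (0,.25,.5):
    r=lying(-.53,al,s); print('lie',s,al,q(tcp([.53,.23,.031],r),r),q(tcp([.53,.23,.2],r),r))
    for psi in (-.53,0,.35):
      r=standing(psi,al,s); print('  stand',psi,q(tcp([.53,.2,.075],r),r),q(tcp([.53,.2,.2],r),r))
for yaw in np.arange(-3,3.1,.6):
  r=toolrot([np.cos(yaw),np.sin(yaw),0],[0,0,-1]); print('down',round(yaw,2),q([.509,-.155,.31],r))
E
```

```text
lie 1 0 [ 0.2   0.41  1.73 -0.    1.01 -0.84] [ 0.2   0.19  1.63 -0.    1.32 -0.84]
  stand -0.53 [0.65 0.78 1.97 4.35 1.42 1.2 ] [0.65 0.43 2.08 4.39 1.34 0.98]
  stand 0 [0.31 0.69 2.3  3.46 1.43 1.52] [0.31 0.18 2.46 3.5  1.09 1.4 ]
  stand 0.35 [-0.1   0.69  2.38  2.69  1.51  1.6 ] [-0.1   0.09  2.57  2.64  1.14  1.79]
lie 1 0.25 [ 0.12  0.52  1.59  0.16  1.24 -0.99] [ 0.12  0.32  1.49  0.15  1.53 -0.94]
  stand -0.53 None None
  stand 0 [0.3  0.4  2.39 3.5  0.99 1.45] [ 0.3  -0.11  2.48  3.67  0.61  1.2 ]
  stand 0.35 [-0.08  0.36  2.48  2.65  1.05  1.72] [-0.08 -0.24  2.59  2.4   0.64  2.09]
lie 1 0.5 [ 0.06  0.67  1.43  0.27  1.47 -1.07] [ 0.06  0.46  1.36  0.27  1.74 -1.  ]
  stand -0.53 None None
  stand 0 [0.28 0.16 2.4  3.65 0.52 1.26] None
  stand 0.35 [-0.04  0.09  2.48  2.47  0.57  1.96] [-0.04 -0.38  2.5   1.61  0.34  2.9 ]
lie -1 0 [ 0.2   0.41  1.73 -0.    1.01  2.3 ] [ 0.2   0.19  1.63 -0.    1.32  2.3 ]
  stand -0.53 [ 0.65  0.78  1.97  4.35  1.42 -1.94] [ 0.65  0.43  2.08  4.39  1.34 -2.16]
  stand 0 [ 0.31  0.69  2.3   3.46  1.43 -1.62] [ 0.31  0.18  2.46  3.5   
[... 438 characters left out ...]
7 1.74 2.14]
  stand -0.53 None None
  stand 0 [ 0.28  0.16  2.4   3.65  0.52 -1.88] None
  stand 0.35 [-0.04  0.09  2.48  2.47  0.57 -1.18] [-0.04 -0.38  2.5   1.61  0.34 -0.24]
down -3.0 [-0.52 -0.    1.58  0.    1.56  2.48]
down -2.4 [-0.52 -0.    1.58 -0.    1.56  1.88]
down -1.8 [-0.52 -0.    1.58 -0.    1.56  1.28]
down -1.2 [-0.52 -0.    1.58  0.    1.56  0.68]
down -0.6 [-0.52 -0.    1.58 -0.    1.56  0.08]
down 0.0 [-0.52 -0.    1.58 -0.    1.56 -0.52]
down 0.6 [-0.52 -0.    1.58 -0.    1.56 -1.12]
down 1.2 [-0.52 -0.    1.58 -0.    1.56 -1.72]
down 1.8 [-0.52 -0.    1.58 -0.    1.56 -2.32]
down 2.4 [-0.52 -0.    1.58  0.    1.56 -2.92]
down 3.0 [-0.52 -0.    1.58 -0.    1.56  2.76]
```

```bash
python3 - <<'E'
from h import *
q=lambda p,r:(lambda j:None if j is None else np.round(j,2))(bot.inverse_kinematics(p,r))
for al in (0,.3,.6):
  for psi in np.arange(-2.8,3,.4):
    o=[]
    for s in (1,-1):
      r=standing(psi,al,s); o+=[q(tcp([.53,.2,.08],r),r)]
    print(al,round(psi,2),*o)
E
```

```text
0 -2.8 None None
0 -2.4 [ 0.35  1.51  0.45 -0.82  2.6   0.83] [ 0.35  1.51  0.45 -0.82  2.6  -2.32]
0 -2.0 [ 0.48  1.35  0.74 -1.    2.32  0.76] [ 0.48  1.35  0.74 -1.    2.32 -2.39]
0 -1.6 [ 0.59  1.18  1.08 -1.15  2.03  0.79] [ 0.59  1.18  1.08 -1.15  2.03 -2.35]
0 -1.2 None None
0 -0.8 None None
0 -0.4 [0.6  0.73 2.07 4.17 1.39 1.28] [ 0.6   0.73  2.07  4.17  1.39 -1.86]
0 -0.0 [0.31 0.67 2.31 3.46 1.41 1.52] [ 0.31  0.67  2.31  3.46  1.41 -1.62]
0 0.4 [-0.16  0.67  2.39  2.58  1.5   1.62] [-0.16  0.67  2.39  2.58  1.5  -1.53]
0 0.8 [-0.44  0.68  2.27  1.9   1.51  1.76] [-0.44  0.68  2.27  1.9   1.51 -1.39]
0 1.2 [-0.48  0.75  2.01  1.47  1.61  1.95] [-0.48  0.75  2.01  1.47  1.61 -1.19]
0 1.6 [-0.41  0.88  1.7   1.19  1.8   2.09] [-0.41  0.88  1.7   1.19  1.8  -1.05]
0 2.0 [-0.3   1.04  1.36  0.99  2.04  2.18] [-0.3   1.04  1.36  0.99  2.04 -0.97]
0 2.4 [-0.17  1.21  1.01  0.82  2.3   2.19] [-0.17  1.21  1.01  0.82  2.3  -0.95]
0 2.8 [-0.03  1.39  0.68  0.6   2.56  2.09] [-0.03  1.39  0.68  0.6   2.56 -1.05]
0.3 -2.8 [ 0.21  1.33  0.58 -0.2   2.49  1.37] [ 0.21  1.33  0.58 -0.2  
[... 1613 characters left out ...]
2  1.04 -2.53]
0.6 -0.4 None None
0.6 -0.0 [0.26 0.08 2.38 3.84 0.34 1.05] [ 0.26  0.08  2.38  3.84  0.34 -2.09]
0.6 0.4 [-0.06  0.01  2.45  2.11  0.44  2.29] [-0.06  0.01  2.45  2.11  0.44 -0.85]
0.6 0.8 [-0.29  0.11  2.34  1.48  0.82  2.45] [-0.29  0.11  2.34  1.48  0.82 -0.69]
0.6 1.2 [-0.35  0.29  2.11  1.15  1.13  2.41] [-0.35  0.29  2.11  1.15  1.13 -0.73]
0.6 1.6 [-0.32  0.48  1.84  0.91  1.39  2.35] [-0.32  0.48  1.84  0.91  1.39 -0.8 ]
0.6 2.0 [-0.23  0.66  1.55  0.71  1.64  2.25] [-0.23  0.66  1.55  0.71  1.64 -0.89]
0.6 2.4 [-0.13  0.83  1.28  0.52  1.86  2.12] [-0.13  0.83  1.28  0.52  1.86 -1.03]
0.6 2.8 [-0.    0.97  1.05  0.31  2.05  1.91] [-0.    0.97  1.05  0.31  2.05 -1.23]
```

```bash
python3 - <<'E'
from h import *
r=lying(-.53,.5,1); bot.set_gripper(1.0,25)
bot.goto(tcp([.53,.23,.16],r),r)
print(bot.current_clock(),bot.current_ee_pos())
for n in ['wrist','side','scene']: snap(n,n+'1')
E
```

```text
2.05 [0.52169215 0.23572117 0.14366737]
```

View pics/wrist1.png

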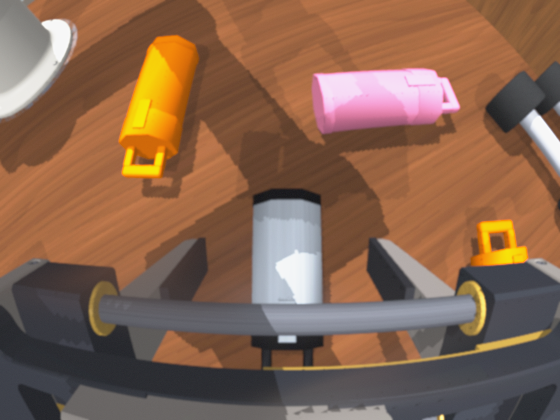

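View pics/side1.png

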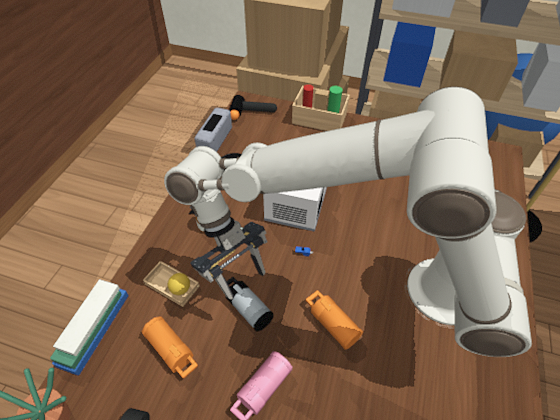

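The wrist view shows the steel shaker centred between the open fingers, with its axis at column 287 (principal point 286.8) and its foot edge at row about 192. I'll grip it here.

```bash
python3 - <<'E'
from h import *
d=load('wrist1')
print('foot edge',plane(d,287,190,.06,True), 'lid end',plane(d,287,346,.06,True))
r=lying(-.53,.5,1)
bot.line_to(tcp([.53,.23,.031],r),max_speed=.12)
bot.set_gripper(0.3,25)
print(bot.current_clock(),bot.current_opening()*92,bot.current_contact_force())
snap('wrist','wrist2')
E
```

```text
foot edge [0.46389244 0.26903872 0.06      ] lid end [0.57653977 0.20327995 0.06      ]
3.9833 62.02111993039423 [0.76820292 1.46413798 0.76836301]
```

View pics/wrist2.png

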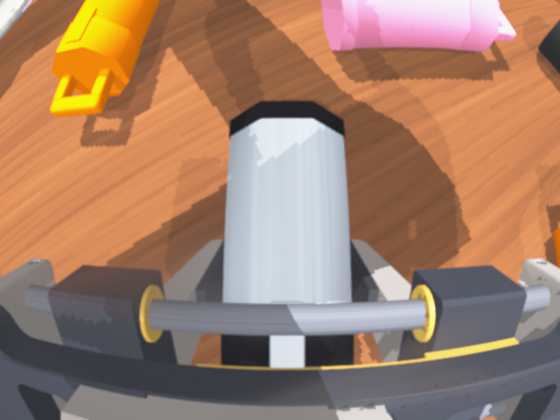

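```bash
python3 - <<'E'
from h import *
r=lying(-.53,.5,1)
bot.line_to(tcp([.53,.23,.20],r),max_speed=.12)
print(bot.current_opening()*92,bot.current_contact_force().round(2))
r2=standing(-1.6,.5,1)
print(bot.inverse_kinematics(tcp([.53,.19,.20],r2),r2))
bot.goto(tcp([.53,.19,.20],r2),r2)
print(bot.current_clock(),bot.current_opening()*92,bot.current_contact_force().round(2))
bot.line_to(tcp([.53,.19,.085],r2),max_speed=.1)
print(bot.current_clock(),bot.current_contact_force().round(2))
snap('side','side3');snap('scene','scene3')
E
```

```text
61.54034276923751 [-1.06 -0.14 -3.88]
[ 0.5322711   0.67137831  1.31823595 -0.86897165  1.80482457  0.65181896]
7.0583 62.06642703728068 [ 0.21  0.23 -3.19]
8.3583 [-0.23  0.92 -4.77]
```

View pics/scene3.png

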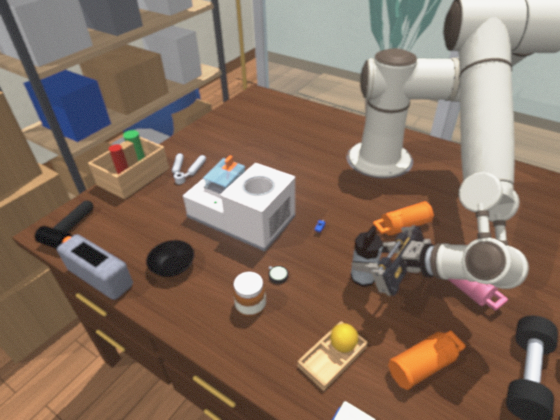

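View pics/side3.png

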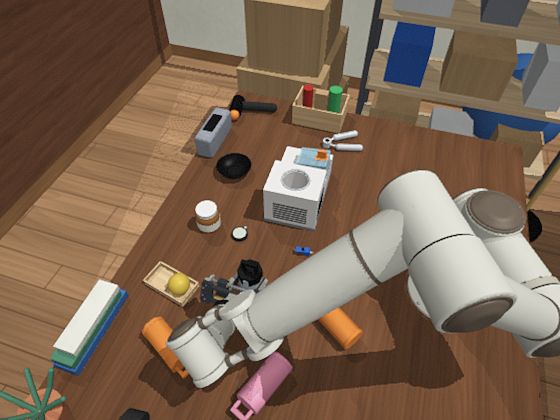

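The shaker is held upright, with its lid and loop at side (250,272). I'll lower it until it touches.

```bash
python3 - <<'E'
from h import *
r2=standing(-1.6,.5,1)
f0=bot.current_contact_force()[2]
z=.081
while z>.066:
    bot.line_to(tcp([.53,.19,z],r2),max_speed=.05); bot.hold(.05)
    f=bot.current_contact_force()[2]; print(round(z,4),round(f,2))
    if f-f0>4: break
    z-=.001
bot.set_gripper(0.8); bot.hold(.2)
z3=R.from_rotvec(r2).apply([0,0,1])
bot.line_to(tcp([.53,.19,z],r2)-.13*z3+np.array([0,0,.0]),max_speed=.2)
print(bot.current_clock())
snap('side','side4');snap('scene','scene4');snap('wrist','wrist4')
E
```

```text
0.081 -3.34
0.08 -3.13
0.079 -2.99
0.078 -2.75
0.077 4.61
11.3333
```

```bash
python3 - <<'E'
from h import *
c=lambda im,x,y,w,h: cv2.resize(im[y:y+h,x:x+w],(400,300),interpolation=cv2.INTER_CUBIC)
o=np.hstack([c(load('scene4')['pixels'],320,220,104,78),c(load('side4')['pixels'],200,240,104,78)])
o=np.vstack([o,cv2.resize(load('wrist4')['pixels'],(400,300)).repeat(1,0) if 0 else np.hstack([c(load('wrist4')['pixels'],0,0,560,420),c(load('side4')['pixels'],0,0,560,420)])])
cv2.imwrite('pics/c4.png',o)
E
```

```text
(no output)
```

View pics/c4.png

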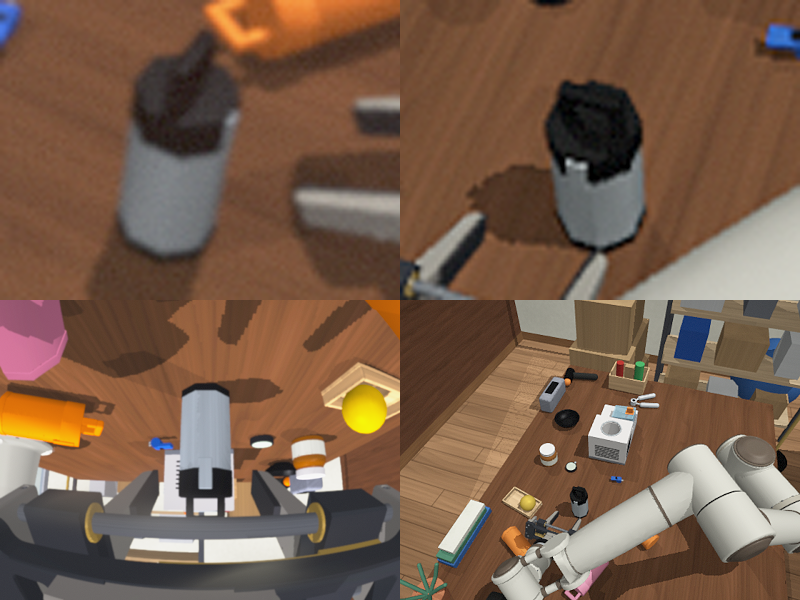

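It stands upright: scene crop (180,150), side crop (598,165). I'll back off upwards, then hover over the loop.

```bash
python3 - <<'E'
from h import *
p=bot.current_ee_pos(); bot.line_to(p+np.array([0,.04,.16]),max_speed=.25)
rd=toolrot([np.cos(-1.6),np.sin(-1.6),0],[0,0,-1])
print(bot.inverse_kinematics([.53,.19,.26],rd))
bot.goto([.53,.19,.26],rd)
print(bot.current_clock())
snap('wrist','wrist5');snap('side','side5');snap('scene','scene5')
E
```

```text
[ 1.29619483e-01  9.98678795e-02  1.57170130e+00 -4.44089210e-16
  1.47002348e+00  1.72961948e+00]
13.4167
```

View pics/wrist5.png

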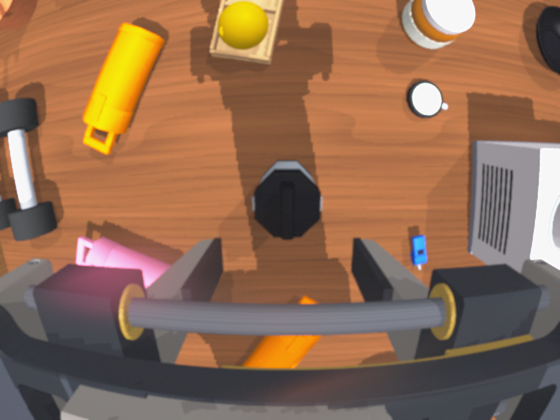

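View pics/scene5.png

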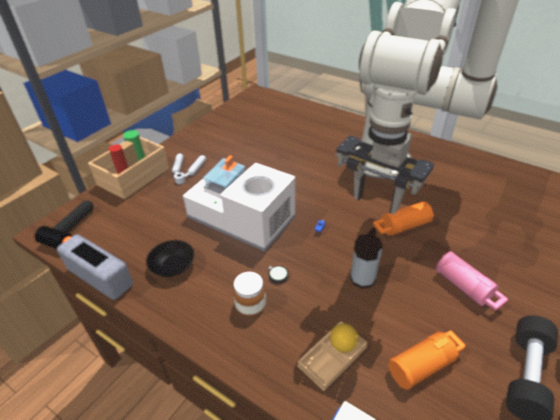

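```bash
python3 - <<'E'
from h import *
d=load('wrist5');im=d['pixels'][170:250,240:335]
cv2.imwrite('pics/c5.png',cv2.resize(im,(760,600 if 0 else 640)[:2] if 0 else (712,600),interpolation=cv2.INTER_CUBIC))
print(plane(d,288,209,.169,True),bot.current_ee_pos())
print(proj(d,np.array([.53,.19,.169]),True),proj(load('scene5'),np.array([.53,.19,.169])))
E
```

```text
[0.53388501 0.18852247 0.169     ] [0.5298667  0.19083129 0.25912087]
(np.float64(286.33172800882824), np.float64(213.63838898738234)) (np.float64(370.311920343328), np.float64(232.32759610049627))
```

View pics/c5.png

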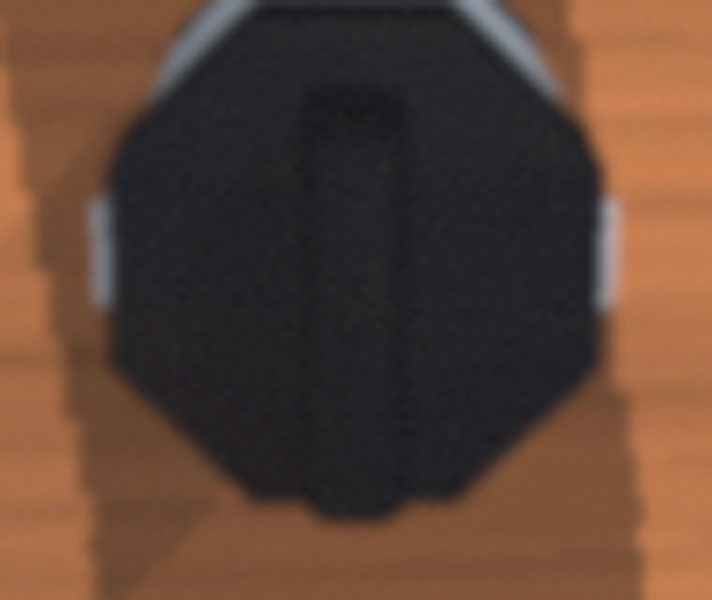

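The bar is centred at wrist pixel (287,212), within about 1 px of the prediction. Before the carry I'll refine the well centre with ellipse fits in both fixed views, from the rim's dark/white edge.

```bash
python3 - <<'E'
from h import *
from scipy.optimize import least_squares
out=[]
for tag,c in [('scene5',(258,186)),('side0',(295.5,179.5))]:
    d=load(tag);g=cv2.cvtColor(d['pixels'],cv2.COLOR_BGR2GRAY)
    x0,y0=int(c[0])-40,int(c[1])-35
    cr=cv2.resize(g[y0:y0+70,x0:x0+80],None,fx=5,fy=5,interpolation=cv2.INTER_CUBIC)
    m=((cr<205)*255).astype(np.uint8)
    cs,_=cv2.findContours(m,cv2.RETR_LIST,cv2.CHAIN_APPROX_NONE)
    vis=cv2.cvtColor(cr,cv2.COLOR_GRAY2BGR)
    for k in cs:
        if cv2.contourArea(k)<800 or len(k)<20: continue
        M=cv2.moments(k); cx,cy=M['m10']/M['m00'],M['m01']/M['m00']
        if abs(cx-200)>25 or abs(cy-175)>25: continue
        e=cv2.fitEllipse(k); cv2.drawContours(vis,[k],-1,(0,0,255),1)
        pts=k[:,0,:].astype(float); uv=[( (p[0]+.5)/5-.5+x0,(p[1]+.5)/5-.5+y0) for p in pts]
        P=np.array([plane(d,u,v,.15)[:2] for u,v in uv])
        f=least_squares(lambda q:np.hypot(P[:,0]-q[0],P[:,1]-q[1])-q[2],[.509,-.155,.04],loss='soft_l1',f_scale=.001)
        print(tag,e,f.x,np.abs(f.fun).mean())
    out.append(vis)
cv2.imwrite('pics/c6.png',np.hstack(out))
E
```

```text
scene5 ((200.85073852539062, 172.64476013183594), (89.69571685791016, 147.4220733642578), 86.16606903076172) [ 0.50844081 -0.15700004  0.04043002] 0.0006423368171930985
scene5 ((199.12289428710938, 180.62794494628906), (209.06979370117188, 327.4065246582031), 72.99613952636719) [ 0.50961041 -0.1558181   0.09080927] 0.009211937769766847
scene5 ((202.148681640625, 174.49620056152344), (411.96600341796875, 467.75115966796875), 90.1996078491211) [ 0.49532266 -0.16211627  0.15942781] 0.01927861129145578
side0 ((202.30149841308594, 179.92745971679688), (106.63423156738281, 145.02713012695312), 90.43270111083984) [ 0.50755324 -0.15492126  0.04569399] 0.0010071549540487496
side0 ((200.42129516601562, 165.05450439453125), (246.11053466796875, 298.0224914550781), 105.73124694824219) [ 0.51071912 -0.16873653  0.09209608] 0.014907079926914089
side0 ((200.6708526611328, 173.5686798095703), (410.7825622558594, 478.02093505859375), 88.28720092773438) [ 0.51294818 -0.1712064   0.15985021] 0.016611234789298223
```

View pics/c6.png

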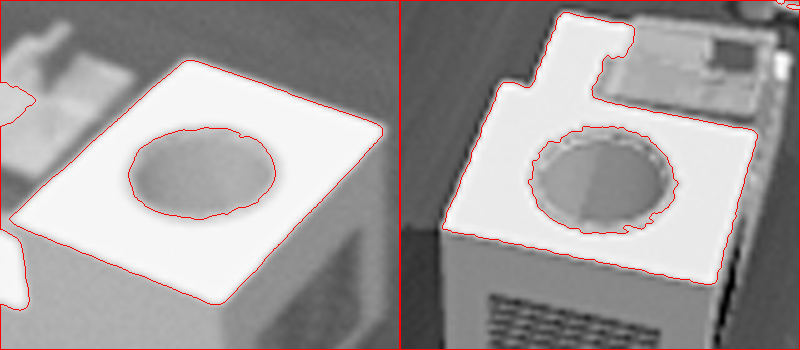

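```bash
python3 - <<'E'
from h import *
print(plane(load('wrist5'),287.3,212.3,.169,True), plane(load('wrist5'),287.3,212.3,.163,True))
rd=toolrot([np.cos(-1.6),np.sin(-1.6),0],[0,0,-1])
bot.set_gripper(0.6)
bot.line_to([.531,.189,.145],rd,max_speed=.12)
print(bot.current_contact_force().round(2))
bot.set_gripper(0.0,35)
print(bot.current_clock(),bot.current_opening()*92,bot.current_contact_force().round(2))
bot.line_to([.531,.189,.325],rd,max_speed=.15)
print(bot.current_opening()*92,bot.current_contact_force().round(2),bot.current_ft_torque().round(2))
bot.line_to([.508,-.156,.325],rd,max_speed=.22)
bot.hold(.3)
print(bot.current_clock(),bot.current_ee_pos(),bot.current_opening()*92,bot.current_contact_force().round(2))
for n in ['wrist','side','scene']: snap(n,n+'6')
E
```

```text
[0.53111258 0.18917231 0.169     ] [0.52962328 0.18919201 0.163     ]
[-0.02  0.13  0.14]
15.8583 11.428523972494473 [0.36 0.43 0.46]
11.41434973995535 [-1.3   0.11 -4.77] [-0.03  0.14  0.02]
19.2333 [ 0.50806257 -0.15561569  0.32502419] 11.846756540975726 [-0.54 -1.1  -4.18]
```

View pics/wrist6.png

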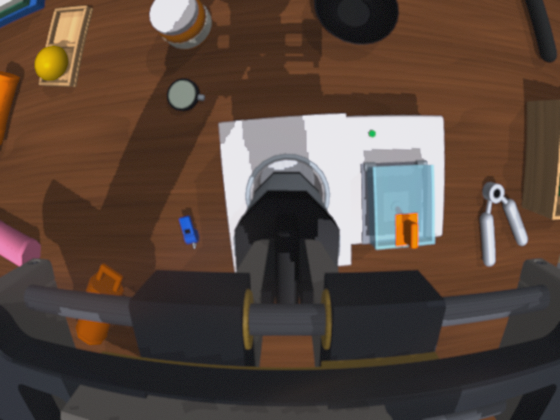

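View pics/side6.png

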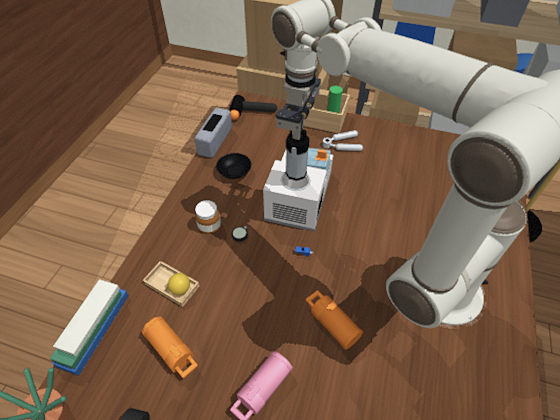

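View pics/scene6.png

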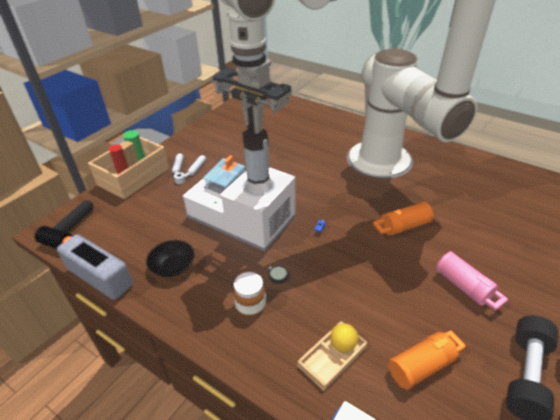

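```bash
python3 - <<'E'
from h import *
c=lambda im,x,y,w,h: cv2.resize(im[y:y+h,x:x+w],(400,400),interpolation=cv2.INTER_CUBIC)
s=load('scene6');d=load('side6')
for t,x in (('scene6',s),('side6',d)):
    for nm,P in (('foot',[.508,-.156,.18]),('well',[.508,-.156,.15])): print(t,nm,proj(x,np.array(P)))
cv2.imwrite('pics/c7.png',np.hstack([c(s['pixels'],220,120,80,80),c(d['pixels'],260,120,80,80)]))
E
```

```text
scene6 foot (np.float64(257.5722658327796), np.float64(176.2944070836294))
scene6 well (np.float64(258.1880007931212), np.float64(184.9326861222974))
side6 foot (np.float64(295.3462319455718), np.float64(172.26999292393015))
side6 well (np.float64(295.01706320793556), np.float64(179.09073612078421))
```

View pics/c7.png

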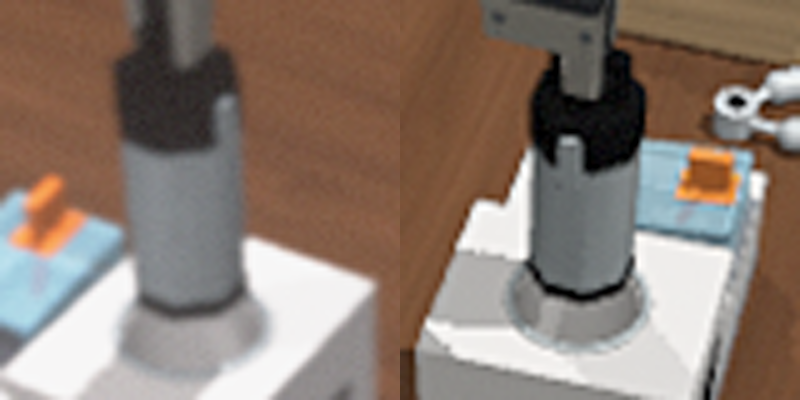

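Foot and well hole line up to about 0.5 px: scene columns 258.2 and 258.7, side columns 296.2 and 295.8. I'll lower with force checks.

```bash
python3 - <<'E'
from h import *
rd=toolrot([np.cos(-1.6),np.sin(-1.6),0],[0,0,-1])
x,y=.508,-.156
for z in [.30,.285,.27,.25,.23,.21,.195,.185,.181,.179,.178,.177,.176,.175,.174,.173]:
    bot.line_to([x,y,z],rd,max_speed=.08)
    f=bot.current_contact_force(); print(z,f.round(1),bot.current_ft_torque().round(2),round(bot.current_clock(),2))
    if f[2]>2 or np.hypot(f[0],f[1])>12: break
E
```

```text
0.3 [ 0.2  0.3 -3.6] [-0.03  0.15  0.01] 19.84
0.285 [ 0.4  0.4 -3.3] [-0.01  0.13 -0.02] 20.18
0.27 [ 0.5  0.5 -3.6] [0.02 0.13 0.01] 20.51
0.25 [ 0.1  0.2 -3.3] [0.01 0.15 0.01] 20.91
0.23 [ 0.3 -0.5 -4.2] [-0.06  0.15 -0.03] 21.31
0.21 [ 0.6  0.2 -3.1] [-0.05  0.13 -0.04] 21.71
0.195 [ 0.7 -0.3 -3.9] [-0.03  0.16  0.02] 22.04
0.185 [-0.6  0.6 -4.8] [0.   0.22 0.02] 22.32
0.181 [ 0.8  0.5 -4.3] [ 0.03  0.16 -0.  ] 22.57
0.179 [-0.3 -0.8 -4.1] [ 0.    0.15 -0.  ] 22.82
0.178 [ 0.7 -0.3 -5.4] [-0.04  0.13  0.03] 23.07
0.177 [-0.8 -0.3 -3.7] [-0.    0.09 -0.01] 23.32
0.176 [ 0.3  0.  -3.8] [ 0.05  0.14 -0.03] 23.57
0.175 [ 0.1  0.4 -3.1] [0.01 0.14 0.02] 23.82
0.174 [-1.   1.7  3.4] [ 0.25  0.37 -0.09] 24.07
```

Floor contact came at TCP z 0.174, after a clean descent. I'll release, rise and check, then hover near the fin.

```bash
python3 - <<'E'
from h import *
rd=toolrot([np.cos(-1.6),np.sin(-1.6),0],[0,0,-1])
bot.set_gripper(0.5); bot.hold(.35)
bot.line_to([.508,-.156,.30],rd,max_speed=.2)
ps=.05
rg=toolrot([np.sin(ps),-np.cos(ps),0],[0,0,-1])
print(bot.inverse_kinematics([.455,-.301,.25],rg))
bot.goto([.455,-.301,.25],rg)
print(bot.current_clock())
for n in ['wrist','side','scene']: snap(n,n+'8')
c=lambda im,x,y,w,h: cv2.resize(im[y:y+h,x:x+w],(400,300),interpolation=cv2.INTER_CUBIC)
a=load('scene8')['pixels'];b=load('side8')['pixels']
cv2.imwrite('pics/c8.png',np.hstack([c(a,180,140,128,96),c(b,255,142,120,90)]))
E
```

```text
[-8.06030558e-01  5.93451241e-02  1.63424645e+00 -8.88178420e-16
  1.44800108e+00  7.14765769e-01]
26.55
```

View pics/wrist8.png

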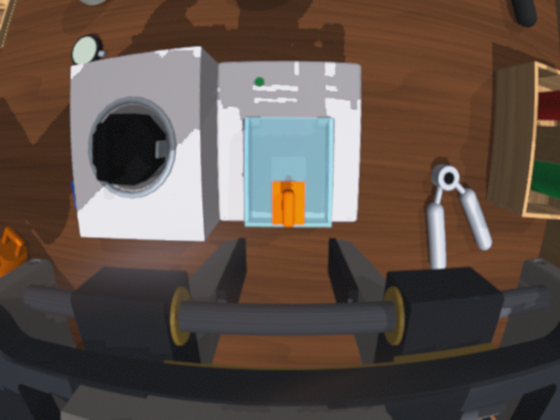

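View pics/c8.png

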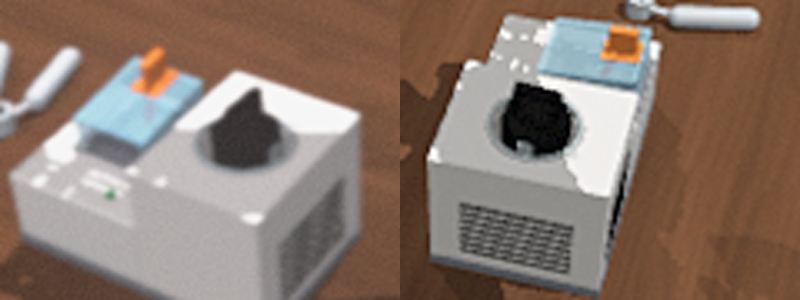

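Shaker is seated: only the lid and loop stand out, at scene crop (245,125) and side crop (538,118). The guard and fin are centred at wrist column 288, so the yaw of 0.05 fits. Next, the guard's ajar angle from the fin top.

```bash
cat >> h.py <<'E'
PS=.05
well=np.array([.508,-.156,.03]); Rc=R.from_euler('z',PS)
org=well-Rc.apply([0,.07,.03]); 
def C(x,y,z): return org+Rc.apply([x,y,z])
def gp(th,a=.08,b=.057): # point on guard, a forward of hinge, b above when shut
    c,s=np.cos(th),np.sin(th); return C(.02-a*c+b*s,-.0725,.089+a*s+b*c)
E
python3 - <<'E'
from h import *
for t,f in (('scene8',0),('side8',0),('wrist8',1)):
    d=load(t); hsv=cv2.cvtColor(d['pixels'],cv2.COLOR_BGR2HSV)
    m=cv2.inRange(hsv,(5,170,120),(20,255,255))
    n,l,st,ce=cv2.connectedComponentsWithStats(m)
    u0,v0=proj(d,gp(.05),f)
    for i in range(1,n):
        if st[i][4]>10 and np.hypot(ce[i][0]-u0,ce[i][1]-v0)<25: print(t,st[i],ce[i].round(1))
    for th in (0,.1,.2): print('  ',th,*[np.round(proj(d,gp(th,a,.064),f),1) for a in (.065,.08,.095)], np.round(proj(d,gp(th,.1,.034),f),1))
print(gp(0))
w=load('wrist8')['pixels'][170:240,250:330]; cv2.imwrite('pics/c9.png',cv2.resize(w,(640,560),interpolation=cv2.INTER_CUBIC))
E
```

```text
scene8 [227 156   5   7  22] [228.8 158.3]
scene8 [225 163   9   6  27] [229.5 166. ]
   0 [226.3 161.2] [229.3 158.6] [232.2 156.1] [234.1 163.4]
   0.1 [224.7 160.6] [227.7 157.6] [230.6 154.7] [233.1 161.5]
   0.2 [223.  160.3] [225.9 157. ] [228.8 153.7] [231.9 159.7]
side8 [316 151  11   9  84] [321.4 155.2]
   0 [318.4 151.1] [322.9 151.9] [327.4 152.7] [328.  159.7]
   0.1 [316.6 149.3] [321.1 149.8] [325.6 150.3] [327.1 157.3]
   0.2 [314.5 147.7] [319.  147.8] [323.5 147.9] [325.9 154.9]
wrist8 [ 273  182   31   46 1331] [288. 203.]
   0 [288.  194.9] [288.  212.4] [288.  229.4] [287.9 225.3]
   0.1 [288.  188.2] [288.  206.5] [288.  224.6] [287.9 224.2]
   0.2 [288.  180.2] [288.  199.2] [288.1 218.2] [287.9 221.8]
[ 0.45519702 -0.30132066  0.146     ]
```

View pics/c9.png

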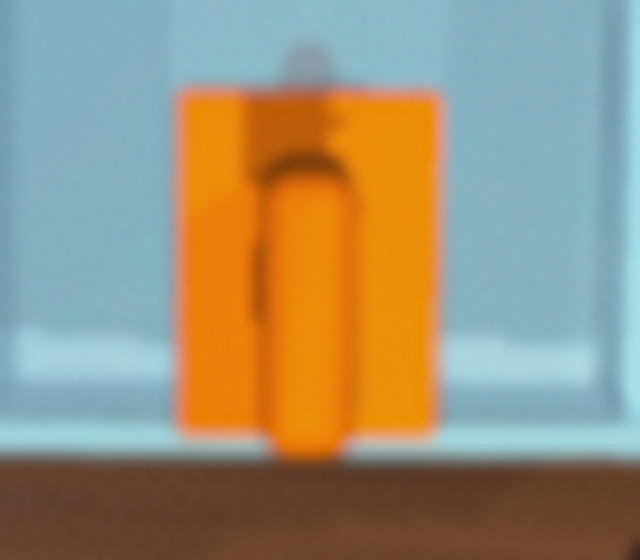

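```bash
cat >> h.py <<'E'
def gtool(beta): # jaws along cooler y, tilted: tip toward the front by beta
    y=Rc.apply([0,-1,0]); z=Rc.apply([-np.sin(beta),0,-np.cos(beta)]); return toolrot(y,z)
def gpose(th,k=.4,b=.060):
    r=gtool(k*th); return tcp(gp(th,.08,b),r),r
E
python3 - <<'E'
from h import *
for th in (0,.5,1,1.4,1.65):
    print(th,np.round(bot.inverse_kinematics(*gpose(th)),2))
p,r=gpose(.05)
bot.set_gripper(.5)
bot.line_to(p+[0,0,.04],r,max_speed=.25); bot.line_to(p,r,max_speed=.1)
print(bot.current_contact_force().round(2))
bot.set_gripper(0,15); print(bot.current_opening()*92,bot.current_contact_force().round(2),bot.current_clock())
for th in np.linspace(.05,1.65,13)[1:]:
    p,r=gpose(th); bot.line_to(p,r,max_speed=.12); f=bot.current_contact_force()
    print(round(th,2),f.round(1),round(bot.current_opening()*92,1))
    if np.linalg.norm(f)>30: break
print(bot.current_clock())
snap('scene','scene10');snap('side','side10')
c=lambda im,x,y,w,h: cv2.resize(im[y:y+h,x:x+w],(400,300),interpolation=cv2.INTER_CUBIC)
a=load('scene10')['pixels'];b=load('side10')['pixels']
cv2.imwrite('pics/c10.png',np.hstack([c(a,170,100,160,120),c(b,245,92,160,120)]))
E
```

```text
0 [-0.81  0.16  1.76 -0.    1.21  0.71]
0.5 [-0.68  0.34  1.5  -0.13  1.45  0.86]
1 [-0.58  0.58  1.19 -0.23  1.69  0.95]
1.4 [-0.52  0.81  0.91 -0.31  1.89  0.97]
1.65 [-0.49  0.97  0.72 -0.36  2.01  0.97]
[ 0.51 -0.25  0.45]
9.727518090230447 [-0.54  1.97  0.89] 28.5583
0.18 [-4.2  3.2  4.8] 10.1
0.32 [-2.8  3.   5. ] 9.7
0.45 [-2.3  1.9  4.7] 9.8
0.58 [-1.5  2.2  3. ] 10.0
0.72 [-1.4  0.3  1.2] 9.8
0.85 [-1.2 -0.2 -2.4] 9.6
0.98 [-1.  -1.9 -4.1] 10.0
1.12 [-2.  -2.6 -7.6] 9.8
1.25 [ -3.5  -3.5 -10.2] 10.1
1.38 [ -4.4  -4.5 -11.5] 10.0
1.52 [ -6.1  -3.3 -12.2] 9.7
1.65 [ -9.2  -4.2 -14.9] 9.8
31.5917
```

View pics/c10.png

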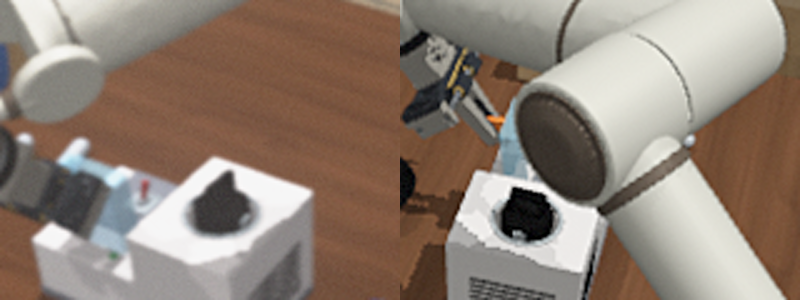

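The guard is up and the red toggle shows at scene crop (144,190). I'll release, back out, and look at the toggle.

```bash
python3 - <<'E'
from h import *
bot.set_gripper(.45)
p=bot.current_ee_pos(); r=bot.current_tool_rot(); z=R.from_rotvec(r).apply([0,0,1])
bot.line_to(p-.09*z,max_speed=.2)
# hover in front of toggle, tool down, jaws shut
r0=gtool(0)
t=C(-.035-.035,-.0725,.23)
bot.set_gripper(0)
bot.line_to(bot.current_ee_pos()+Rc.apply([-.06,0,.0]),max_speed=.2)
bot.goto(t,r0)
print(bot.current_clock())
for n in ['wrist','side','scene']: snap(n,n+'11')
w=load('wrist11');P=C(.02-.055,-.0725,.089)
for t in (0,.8): print(proj(w,P+Rc.apply([.027*np.sin(t-.4),0,.027*np.cos(t-.4)]),True))
for th in (1.5,1.65): print(th,proj(w,gp(th,.1,0),True),proj(w,gp(th,.1,.034),True),proj(w,gp(th,.08,.064),True))
E
```

```text
35.5083
(np.float64(285.68944094352315), np.float64(181.25068982556297))
(np.float64(285.68974804413045), np.float64(157.67379510995147))
1.5 (np.float64(285.49151117669527), np.float64(108.67901559948099)) (np.float64(285.5149066651858), np.float64(57.07798859852565)) (np.float64(285.61408174493977), np.float64(21.569588872824028))
1.65 (np.float64(285.5033186311187), np.float64(85.9618959178507)) (np.float64(285.5526524068874), np.float64(37.707000611441)) (np.float64(285.65622661241053), np.float64(11.377125601054814))
```

View pics/wrist11.png

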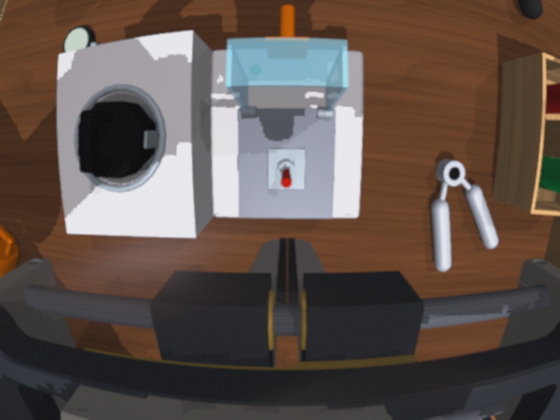

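View pics/scene11.png

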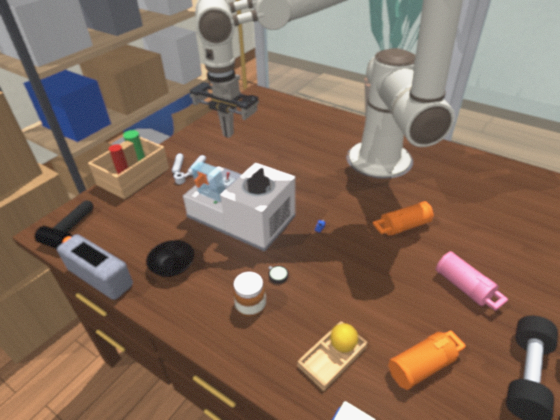

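The toggle tip is at wrist (286.5,183), matching the off prediction. The guard rim is at row about 88, which gives about 1.65 rad. Flipping now.

```bash
python3 - <<'E'
from h import *
r0=gtool(0); Y=-.0725
bot.line_to(C(-.074,Y,.13),r0,max_speed=.25)
bot.line_to(C(-.074,Y,.103),r0,max_speed=.1)
print(bot.current_contact_force().round(1))
for x in [-.062,-.056,-.05,-.046,-.044,-.042,-.040,-.038,-.036,-.034]:
    bot.line_to(C(x,Y,.103),r0,max_speed=.06); bot.hold(.05); f=bot.current_contact_force(); print(x,f.round(1),bot.current_ee_pos().round(4))
    if f[0]<-12: break
bot.hold(.1)
bot.line_to(C(-.06,Y,.103),r0,max_speed=.15)
bot.line_to(C(-.07,Y,.23),r0,max_speed=.25)
print(bot.current_clock())
snap('wrist','wrist12');snap('scene','scene12')
w=load('wrist12')['pixels'][20:230,200:380]; cv2.imwrite('pics/c12.png',cv2.resize(w,(514,600),interpolation=cv2.INTER_CUBIC))
E
```

```text
[-0.1 -0.8  0.2]
-0.062 [ 1.   0.2 -0.7] [ 0.4536 -0.3015  0.1032]
-0.056 [0.3 0.1 0.4] [ 0.4594 -0.3011  0.103 ]
-0.05 [-0.1  0.4  0.6] [ 0.4655 -0.3008  0.103 ]
-0.046 [-1.1  0.8  1.9] [ 0.4694 -0.3007  0.1031]
-0.044 [-3.7 -0.4  3.7] [ 0.4709 -0.3006  0.103 ]
-0.042 [-9.3 -0.   6.3] [ 0.4714 -0.3005  0.1029]
-0.04 [-16.    0.3   9.5] [ 0.4718 -0.3005  0.1028]
39.8667
```

View pics/c12.png

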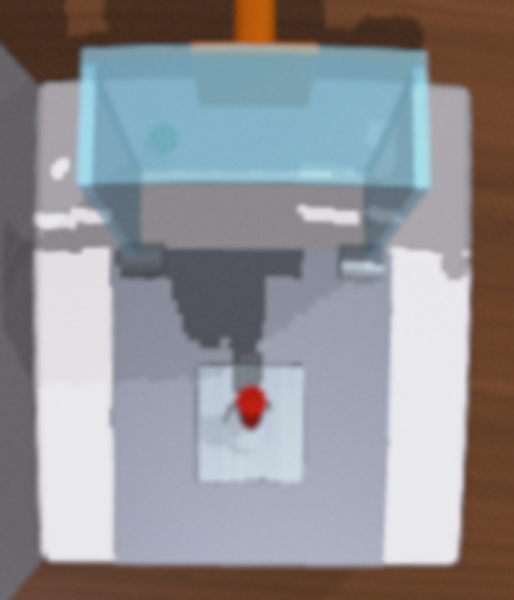

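```bash
python3 - <<'E'
from h import *
P=C(.02-.055,-.0725,.089)
for t in ('wrist11','wrist12','scene11','scene12'):
    d=load(t);f='wrist' in t; h=cv2.cvtColor(d['pixels'],cv2.COLOR_BGR2HSV)
    m=cv2.inRange(h,(0,150,80),(4,255,255))|cv2.inRange(h,(174,150,80),(180,255,255))
    u,v=proj(d,P+[0,0,.02],f); ys,xs=np.nonzero(m); k=np.hypot(xs-u,ys-v)<25; print(t,xs[k].mean() if k.any() else 0,ys[k].mean() if k.any() else 0,ys[k].min(),ys[k].max(),k.sum())
    for a in (0,.6,.7,.8): print('  ',a,*[np.round(proj(d,P+Rc.apply([l*np.sin(a-.4),0,l*np.cos(a-.4)]),f),1) for l in (.015,.027)])
E
```

```text
wrist11 285.8252427184466 178.90291262135923 170 186 103
   0 [285.7 174.5] [285.7 181.3]
   0.6 [285.7 165.1] [285.7 163.6]
   0.7 [285.7 163.5] [285.7 160.6]
   0.8 [285.7 161.9] [285.7 157.7]
wrist12 287.43023255813955 161.36046511627907 156 168 86
   0 [287.2 173.8] [287.2 180.5]
   0.6 [287.2 164.3] [287.2 162.8]
   0.7 [287.2 162.6] [287.2 159.8]
   0.8 [287.2 161.1] [287.2 156.8]Traceback (most recent call last):
  File "<stdin>", line 6, in <module>
    return umr_minimum(a, axis, None, out, keepdims, initial, where)
ValueError: zero-size array to reduction operation minimum which has no identity
```

The pixel reading (tip row about 160) is borderline between 0.7 and 0.8 rad, though the push stalled hard. I'll push again nearer the tip: if the bat is at its stop, the stall moves back by 6 mm·tan 0.4 ≈ 2.5 mm.

```bash
python3 - <<'E'
from h import *
r0=gtool(0); Y=-.0725
bot.line_to(C(-.06,Y,.109),r0,max_speed=.25)
for x in [-.048,-.044,-.041,-.039,-.037,-.035,-.033]:
    bot.line_to(C(x,Y,.109),r0,max_speed=.08); bot.hold(.05); f=bot.current_contact_force(); print(x,f.round(1),Rc.inv().apply(bot.current_ee_pos()-org).round(4))
    if f[0]<-18: break
bot.hold(.1)
bot.line_to(C(-.06,Y,.112),r0,max_speed=.15)
bot.line_to(C(-.07,Y,.23),r0,max_speed=.25)
print(bot.current_clock())
snap('wrist','wrist13')
d=load('wrist13');h=cv2.cvtColor(d['pixels'],cv2.COLOR_BGR2HSV)
m=(cv2.inRange(h,(0,150,80),(4,255,255))|cv2.inRange(h,(174,150,80),(180,255,255)))[140:200,265:310]
ys,xs=np.nonzero(m);print(xs.mean()+265,ys.mean()+140,ys.min()+140,ys.max()+140)
E
```

```text
-0.048 [-0.1 -1.1  0.3] [-0.0474 -0.0731  0.1102]
-0.044 [0.1 0.5 0.1] [-0.044  -0.0725  0.109 ]
-0.041 [-5.8 -0.4  1.2] [-0.042  -0.0724  0.1086]
-0.039 [-10.3  -0.3   3.4] [-0.0415 -0.0724  0.1084]
-0.037 [-16.4  -0.6   5.6] [-0.0411 -0.0724  0.1083]
-0.035 [-21.7  -1.5   8.6] [-0.0408 -0.0724  0.1081]
43.4917
287.3764705882353 161.45882352941177 156 168
```

Stall onset moved about 2.2 mm over 5.5 mm, a bat lean of about 0.39 rad, and the picture is unchanged. So the toggle is at its on stop. Now the guard: grip the fin again and lower it.

```bash
python3 - <<'E'
from h import *
p,r=gpose(1.65); z=R.from_rotvec(r).apply([0,0,1])
bot.line_to(bot.current_ee_pos()+[0,0,.06],max_speed=.25)
bot.set_gripper(.45)
bot.goto(p-.09*z,r)
bot.line_to(p-.02*z,r,max_speed=.2); print(bot.current_contact_force().round(1))
snap('wrist','wrist14')
bot.line_to(p,r,max_speed=.1); print(bot.current_contact_force().round(1))
bot.set_gripper(0,15); print(bot.current_opening()*92,bot.current_clock())
snap('scene','scene14')
E
```

```text
[0.2 0.4 0.6]
[ 0.  -0.5  0.3]
10.337291942628504 47.5917
```

View pics/wrist14.png

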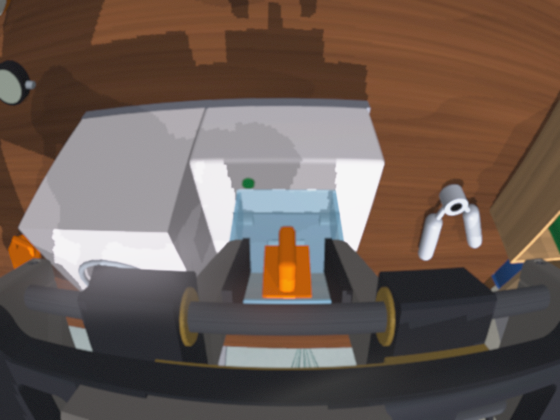

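The fin is between the fingers at (287,255) and gripped at 10.3 mm. Lowering.

```bash
python3 - <<'E'
from h import *
for th in list(np.linspace(1.65,.15,12)[1:])+[.08,.03,0,-.02,-.04,-.06]:
    p,r=gpose(th,k=.4 if th>0 else 0); bot.line_to(p,r,max_speed=.12); f=bot.current_contact_force()
    print(round(th,2),f.round(1),round(bot.current_opening()*92,1))
    if th<.1 and f[2]>14 or np.linalg.norm(f)>35: break
print(bot.current_clock())
bot.hold(.2)
print(bot.current_ee_pos(),gpose(0)[0])
E
```

```text
1.51 [-1.3 -3.9 -2. ] 9.8
1.38 [-1.9 -4.7 -3.8] 10.1
1.24 [-1.  -4.6 -5.9] 9.9
1.1 [ 1.6 -5.5 -6.1] 9.7
0.97 [ 1.3 -5.4 -4.7] 10.0
0.83 [ 2.3 -3.7 -1.8] 9.7
0.7 [ 0.9 -3.   0.3] 9.8
0.56 [ 0.  -1.5  2. ] 9.9
0.42 [-0.4 -1.4  3.5] 9.9
0.29 [-1.9 -0.6  1.2] 9.9
0.15 [-1.3 -0.3 -1.4] 10.2
0.08 [-0.4 -0.1 -0.6] 10.3
0.03 [ 1.4  0.2 -0.5] 9.8
0 [ 3.1  2.1 -1.1] 9.6
-0.02 [ 4.4  3.6 -1.3] 10.1
-0.04 [ 4.4  2.3 -1.4] 9.7
-0.06 [5.6 5.1 5. ] 9.8
51.9833
[ 0.45300521 -0.30116332  0.12631519] [ 0.45519702 -0.30132066  0.13      ]
```

```bash
python3 - <<'E'
from h import *
for th in (-.075,-.09,-.105,-.12):
    p,r=gpose(th,k=0); bot.line_to(p,r,max_speed=.08); f=bot.current_contact_force(); print(th,f.round(1),bot.current_ee_pos().round(4))
    if f[2]>14: break
bot.set_gripper(.4); bot.hold(.1)
bot.line_to(bot.current_ee_pos()+[0,0,.06],max_speed=.2)
bot.goto([.455,-.301,.25],gtool(0))
print(bot.current_clock())
for n in ['wrist','side','scene']: snap(n,n+'15')
for t,f in (('side15',0),('wrist15',1)):
    d=load(t)
    for th in (0,.05,.1): print(t,th,*[np.round(proj(d,gp(th,a,.064),f),1) for a in (.065,.095)], np.round(proj(d,gp(th,.1,.034),f),1))
w=load('wrist15')['pixels'][100:240,230:345]; cv2.imwrite('pics/c15.png',cv2.resize(w,None,fx=4,fy=4,interpolation=cv2.INTER_CUBIC))
E
```

```text
-0.075 [ 5.2  8.3 10.3] [ 0.453  -0.3012  0.1263]
-0.09 [ 5.9 10.9 15.5] [ 0.453  -0.3013  0.1261]
54.175
side15 0 [318.4 151.1] [327.4 152.7] [328.  159.7]
side15 0.05 [317.5 150.2] [326.5 151.5] [327.6 158.5]
side15 0.1 [316.6 149.3] [325.6 150.3] [327.1 157.3]
wrist15 0 [287.2 194.7] [287.2 229.2] [287.1 225.1]
wrist15 0.05 [287.2 191.5] [287.2 227. ] [287.1 224.7]
wrist15 0.1 [287.2 188. ] [287.2 224.5] [287.1 224. ]
```

View pics/c15.png

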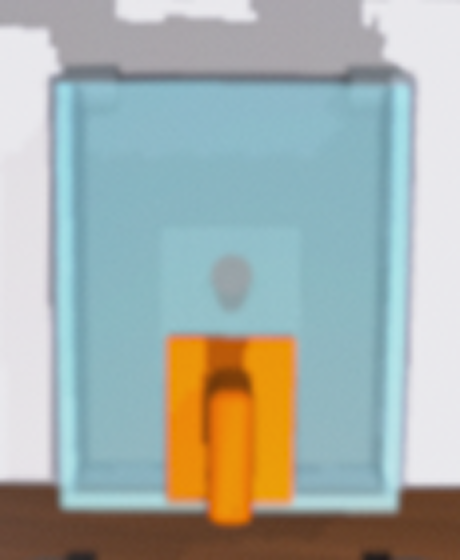

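View pics/scene15.png

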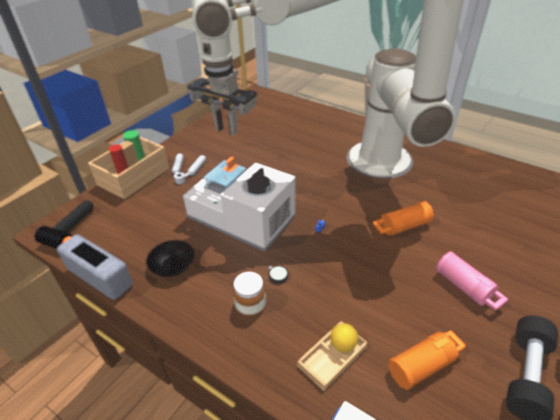

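The guard is shut: the fin top is at rows 197.5–230.7, past the 194.7–229.2 predicted for 0 rad, and it stalled hard under 15 N. The gripper is clear, so I'm handing in.

```bash
python3 - <<'E'
from h import *
print(bot.current_contact_force().round(2),bot.current_clock()); bot.job_done()
E
```

```text
[ 0.22 -0.19 -0.14] 54.325
the job is handed in; nothing more can be done
```

I finished the whole task and handed it in at 54.3 s of the 72 s allowed; the hand-in gives no verdict.

**What I did:**
- I gripped the steel shaker by its side flats and stood it upright on the sideboard. Then I took it by the carry loop and lowered it into the well until it touched the floor.
- I opened the guard to about 1.65 rad, pushed the toggle back, and lowered the guard until it stopped.

**Last checks:**
- **Shaker:** it reached the floor with the tool tip at 0.174 m, where I expected 0.175 m. Only the lid and loop stand out of the well in the last pictures.
- **Toggle:** the pixel reading was unclear, somewhere between 0.7 and 0.8 rad. A second push stalled hard at about 22 N, and the two stall points give a lean of about 0.39 rad, so it is at its on stop.
- **Guard:** it stalled hard under 15 N when pressed down. Its fin sits 1.5–3 px past the position predicted for fully shut, which is about the size of my model's offset.
- **Other things:** the other items on the sideboard look unmoved in the last scene picture; I did not measure them. The gripper is clear and touching nothing.

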